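Gather the bottle caps in one corner of a tote

ROBOT

A 6-joint arm with a two-finger parallel gripper is mounted at the origin on a cart in front of the work surface, level with it; the furniture and walls round the work are solid. World frame = base frame: x ahead of the robot, y to its left, z up, the work surface at z = 0. Lengths are in m, angles in rad, forces in N, time in s.
With the tool pointing down it reaches from about 0.25 to 0.725 m from the base axis. Payload 4 kg.
Tool frame: the origin (TCP) lies between the finger pads, 19 mm behind the fingertips; this is the grasp point; z points along the fingers, y is the line along which they close (so a half turn about z gives the same grasp; the last joint's range is limited). The gripper opens to 85 mm and grips with 20 to 120 N. Pads are 22 mm wide; open, the fingers measure 114 mm over their backs; the gripper's body (76 mm by 85 mm) begins 54 mm behind the grasp point. The pads swing forward as they close: fully open they stand 13 mm farther back than shut.
Start: joints at [1.146, 0.241, 0.005, 1.335, 0, 1.571], TCP at [0.206, 0.456, 0.25] pointing down, gripper open.
Joint ranges: [-2.72, 2.72], [-1.05, 1.87], [-1.09, 1.28], [-1.99, 2.15], [-1.42, 1.44], [-3.14, 3.14]. Speed limits (rad/s): [2.79, 2.79, 3.14, 3.14, 3.14, 3.14].

INTERFACE

Orientations are given as a unit quaternion [x, y, z, w].
In Python, from workcell import get_obs, camera, job_done, silhouettes gives the robot as it stands. The module is installed in compiled form; this text tells all that it offers.
- The arm moves only by the tool drive_tool, never from a script. Its argument "increments" is a list of rows, each a list of 3 entries, a list of its own where there are three numbers: the shift along the world's x, y, z in mm, then the turn, a rotation vector about the world's x, y, z in degrees, then the opening, from 0 (shut) to 1 (fully open). A call has 1 to 8 rows; each row shifts and turns the commanded pose from where the row before left it; what a row does not reach is not made up. A row lasts 1/12 s, in which the tool goes at most 41.7 mm and 7.16 degrees, less where a joint would pass 70% of its speed; a pose out of reach is approached as far as the arm can. A call is refused whole if a number of a shift passes 41.7 or a number of a turn 7.16, either way. A call with a gripper value outside its range is refused whole. The fingers move at their own pace and stop on an object; the grip force is fixed at half the most. Time passes only in rows, so rows that do not move let the fingers close. It gives the time, the measured TCP pose, the force, the opening and the grip force at its end, in the units of the state.
- get_obs(): the state, without advancing time (a new reading comes with each control period).
- camera(name): name is "scene" or "top" or "wrist"; returns a dict with "image" (400x640x3 uint8, red, green, blue), "K" (3x3 intrinsics, pixels), "view" (4x4, takes a point from world to camera coordinates). Camera axes: x right, y down, z forward; pixel columns grow to the right and rows downward; lengths in m; the calibration is good to about 2 mm. A picture is of the moment at which its call begins. There is no depth.
- job_done(): hands the job in; it is judged then, once.
Trained networks look in a picture, given as the dict that the camera call returned (one of the last four; its "shot" number tells which), for a name from the list of things; names that differ only in an ending like _2 or _b are one class to them, and where a whole thing is asked for, a point or a joint stands for the part that bears it (a point fixed in the world has none). Each returns a list of dicts, best first, with "conf" (0 to 1); they miss things now and then, are a little off and sometimes report something else, mostly with a low value. They report only what shows in the picture. A call takes as long as a camera call. They do not tell look-alikes from the thing itself.
- silhouettes(query, picture): "region" (400x640 bool, what is visible of it) and "bbox" ([left, top, right, bottom] in pixels, round what is visible of it).
The state is a dict: "clock": time; "joint_pos": joint angles; "joint_vel": joint speeds; "tau": joint torques, N m; "eef_pos": TCP position; "tool_rot": TCP orientation; "ft_force": force on the tool from outside, world axes, zero at the start; "ft_torque": the same for the moment, N m; "grip_width": finger opening in m; "grasp_force": force on a finger pad.
Only numpy, scipy, OpenCV 4.12 (cv2) and the standard library are available. Lean on these libraries where they do the work, as an engineer would, in place of code of your own. Each camera call takes 0.05 s, during which the arm holds its last target. There are 200 camera calls.

TASK

I want to scoop the screw caps out of the small grey tote. Put the tall screw cap that stands alone on the board in with the others and let go of it; then take the tote by its grip tab, tip it up until all four caps have slid down into the corner opposite the tab, and keep holding it tipped like that, caps at rest and still inside: finish while holding the tote by the tab. Leave the standing cork and the steel wool pad where they are.

Things in the scene. Friction and masses are not known exactly. Their poses are not given: they have to be found in the camera images.
- tote: Loose open square tote, grey plastic, 160 x 160 mm, 55 high, walls and floor 4 thick, 0.25 kg. Origin: centre of underside; z up; x along its DIAGONAL toward the grip-tab corner (away from the robot at the start), y the other diagonal; outer corners 113 mm out. Lifted by the tab it can pivot on its bottom corner at x = -113, on the board. Caps slide from 15 deg of tilt, all gather by about 40 deg.
- tote_tab (a point): Pinch point of the grip tab, 139 mm from the tote's origin along +x, 45 mm above its underside. The tab is an upright fin in the tote's x-z plane, 12 mm thick (along y), standing out from the +x corner to x = 162 mm, from z = 20 to 60 mm; pinch it across its thickness from above.
- tote_corner (a point): The inner corner farthest from the tab, on the inside floor: 107 mm from the tote's origin along -x, 4 mm above its underside. The caps must gather here.
- cap_a: Red aluminium screw cap, 30 mm across, 16 mm high, flat in the tote at the start, in its tab-side half. Origin: centre of its underside, z up.
- cap_b: Black screw cap, open side up, 31 mm across, 20 mm high, in the tote likewise. Origin: centre of its underside, z up.
- cap_c: Black screw cap, open side up, 30 mm across, 24 mm high, in the tote likewise. Origin: centre of its underside, z up.
- stray_cap: The stray: tall black screw cap, 32 mm across, 30 mm high, 15 g, standing alone on the board to the left or the right of the tote. Origin: centre of its underside, z up. Strong enough to pinch across its diameter.
- standing_cork: Bystander: wine cork standing on end, 24 mm across, 46 mm high, on the other side of the tote. Origin: centre of its underside.
- steel_wool: Bystander: round grey steel wool pad, 63 mm across, 26 mm high, on the right toward the back. Origin: centre of its underside.
- board: Fixed plain plywood work board, 360 mm (x) x 570 mm (y), 24 mm thick, flat on the table; tote, caps, cork and pad stand on it. Origin: centre of its underside, on the table top (z = 0); its top is at z = 24 mm.
There are look-alikes about, which are no part of the job. There is more than one size of the cap_a; the job needs the smaller.

How it is judged:
On the way:
1. the stray cap lies in the tote, let go, while the tote stands level (z of stray_cap in the frame of tote between -0.01 and 0.04 m and horizontal distance between stray_cap and tote below 0.09 m and contact force between the fingers and stray_cap below 0.1 N and linear speed of stray_cap below 0.03 m/s and angle between tote's own z axis and vertical below 0.1 rad), for 0.2 s.
At the end, for the whole second after the job is handed in: The fingers hold the tote at the tab (TCP within 50 mm of its pinch point, over 1.5 N), tipped by 0.3 to 1.1 rad, that point over 110 mm above the board, tote still; all four caps at rest inside it (under 50 mm above its underside), within 90 mm of the far inner corner, none touched by the fingers (angle between tote's own z axis and vertical between 0.3 and 1.1 rad and height (world z) of tote_tab above 0.134 m and contact force between the fingers and tote above 1.5 N and linear speed of each of tote, cap_a, cap_b, cap_c, stray_cap below 0.03 m/s and distance between each of cap_a, cap_b, cap_c, stray_cap and tote_corner below 0.09 m and z of each of cap_a, cap_b, cap_c, stray_cap in the frame of tote below 0.05 m and contact force between the fingers and cap_a below 0.1 N and contact force between the fingers and cap_b below 0.1 N and contact force between the fingers and cap_c below 0.1 N and contact force between the fingers and stray_cap below 0.1 N and distance between the grasp point and tote_tab below 0.05 m); the arm keeps its last pose, push and grip.
It fails at once if the standing cork or the steel wool pad moved more than 25 mm (distance of any of standing_cork, steel_wool from where it was at the start of the episode above 0.025 m).
It also fails if it takes over 56 s, if anything falls off the work surface, if the arm or the gripper's body presses on something with over 40 N, if the wrist force passes 120 N, or if a joint passes its speed limit or range.

## Working session

There is one attempt and no reset: what is moved stays moved. The work goes in short steps, Python scripts to look and compute and a tool call to move; the robot and the scene stay as the last step left them, time stands still between calls to the robot, and variables do not carry over. Pictures are saved under pics/ and viewed, at most 10 in all, crops included, and the job is handed in when it is done.

Besides the shell and the picture viewer there is one more tool, called after "Request:" in YAML: its name, and indented under it one key for each argument. drive_tool: Moves the arm, as the interface text tells. Its arguments: {"type":"object","properties":{"increments":{"type":"array"}},"required":["increments"]}

```bash
mkdir -p pics; cat > h.py <<'E'
import numpy as np, cv2
from workcell import get_obs, camera, job_done, silhouettes
def ray(p,uv):
    K,V=np.array(p["K"]),np.array(p["view"]);R,t=V[:3,:3],V[:3,3]
    d=R.T@np.linalg.solve(K,[uv[0],uv[1],1]);return -R.T@t,d
def atz(p,uv,z):
    c,d=ray(p,uv);return c+d*(z-c[2])/d[2]
def tri(obs):
    A=np.zeros((3,3));b=np.zeros(3)
    for p,uv in obs:
        c,d=ray(p,uv);d=d/np.linalg.norm(d);M=np.eye(3)-np.outer(d,d);A+=M;b+=M@c
    return np.linalg.solve(A,b)
def proj(p,X):
    V=np.array(p["view"]);q=np.array(p["K"])@(V[:3,:3]@np.array(X)+V[:3,3]);return q[:2]/q[2]
def save(n,im): cv2.imwrite("pics/"+n,cv2.cvtColor(np.ascontiguousarray(im),cv2.COLOR_RGB2BGR))
E
python3 - <<'E'
from h import *
for n in ("top","scene"):
    p=camera(n);save(n+"0.png",p["image"])
    print(n,-np.array(p["view"])[:3,:3].T@np.array(p["view"])[:3,3])
    for q in ("tote","tote_tab","cap_a","cap_b","stray_cap","standing_cork","steel_wool"):
        for s in silhouettes(q,p):
            r=np.argwhere(s["region"]).mean(0)[::-1]
            print(q,round(s["conf"],2),np.round(s["bbox"]),r.round(1),atz(p,r,.04).round(3))
E
```

```text
top [0.56957539 0.01260144 1.07923743]
tote 0.76 [257. 190. 372. 326.] [314.1 267. ] [0.501 0.008 0.04 ]
tote_tab 0.89 [259. 191. 370. 327.] [313.9 267.4] [0.5   0.008 0.04 ]
cap_a 0.65 [343.  97. 362. 118.] [350.3 110. ] [ 0.84  -0.075  0.04 ]
cap_a 0.64 [308. 238. 323. 251.] [314.4 243.8] [0.55  0.007 0.04 ]
cap_a 0.49 [286. 256. 298. 269.] [290.6 261.2] [0.514 0.058 0.04 ]
cap_a 0.43 [326. 252. 341. 271.] [333.2 262.3] [ 0.51  -0.033  0.04 ]
cap_b 0.65 [343.  97. 362. 118.] [350.3 110. ] [ 0.84  -0.075  0.04 ]
cap_b 0.64 [308. 238. 323. 251.] [314.4 243.8] [0.55  0.007 0.04 ]
cap_b 0.49 [286. 256. 298. 269.] [290.6 261.2] [0.514 0.058 0.04 ]
cap_b 0.43 [326. 252. 341. 271.] [333.2 262.3] [ 0.51  -0.033  0.04 ]
stray_cap 0.77 [192. 265. 205. 283.] [197.8 274.2] [0.489 0.254 0.04 ]
standing_cork 0.56 [412. 276. 430. 291.] [423.  281.2] [ 0.467 -0.225  0.04 ]
steel_wool 0.95 [412. 176. 451. 207.] [430.4 192.2] [ 0.658 -0.246  0.04 ]
steel_wool 0.29 [414. 276. 432. 288.] [423.5 281.2] [ 0.467 -0.226  0.04 ]
scene [ 0.32126183 -0.45447424  0.73725564]
tote 0.68 [210. 187. 329. 271.] [2
[... 303 characters left out ...]
 ]
cap_a 0.52 [251. 213. 265. 220.] [257.6 215.4] [0.511 0.058 0.04 ]
cap_a 0.5 [390. 192. 404. 204.] [399.1 198.7] [ 0.822 -0.094  0.04 ]
cap_b 0.74 [271. 237. 283. 250.] [276.  242.5] [ 0.508 -0.032  0.04 ]
cap_b 0.73 [214. 184. 328. 270.] [263.5 228.3] [0.504 0.017 0.04 ]
cap_b 0.53 [278. 216. 291. 233.] [281.7 224. ] [0.545 0.004 0.04 ]
cap_b 0.52 [251. 213. 265. 220.] [257.6 215.4] [0.511 0.058 0.04 ]
cap_b 0.5 [390. 192. 404. 204.] [399.1 198.7] [ 0.822 -0.094  0.04 ]
stray_cap 0.7 [208. 161. 217. 178.] [213.  170.8] [0.485 0.255 0.04 ]
standing_cork 0.69 [300. 309. 316. 331.] [307.5 319.5] [ 0.467 -0.219  0.04 ]
steel_wool 0.7 [375. 268. 405. 297.] [389.9 282.8] [ 0.651 -0.251  0.04 ]
```

View pics/top0.png

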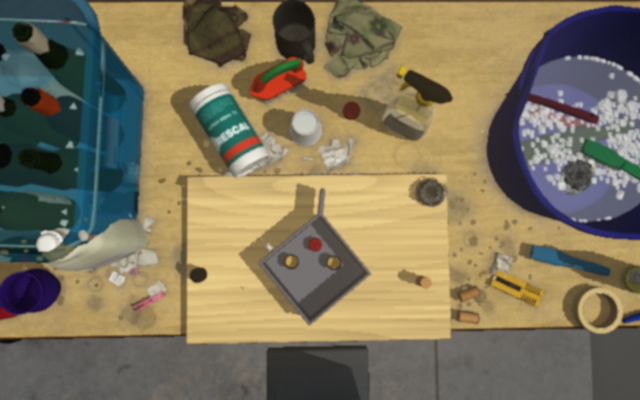

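View pics/scene0.png

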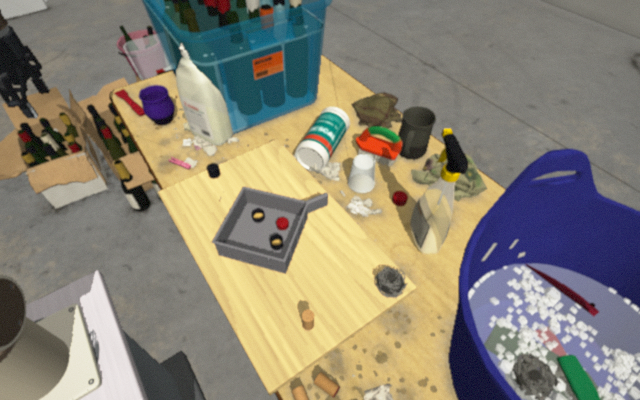

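```bash
python3 - <<'E'
from h import *
a=camera("top");b=camera("scene")
for q in ("stray_cap","standing_cork"):
    o=[(p,np.argwhere(silhouettes(q,p)[0]["region"]).mean(0)[::-1]) for p in (a,b)]
    print(q,tri(o).round(4))
im=cv2.resize(a["image"][150:340,170:470],None,fx=2.66,fy=2.66,interpolation=cv2.INTER_CUBIC);save("crop0.png",im)
s=get_obs();print(s["clock"],s["eef_pos"],s["tool_rot"],s["grip_width"])
E
```

```text
stray_cap [0.4872 0.2565 0.0365]
standing_cork [ 0.4667 -0.2223  0.0471]
1.1 [0.20606806 0.45554373 0.24999628] [ 2.10805346e-01  9.77528059e-01 -1.79716963e-05  4.70280970e-06] 0.0851941285855632
```

View pics/crop0.png

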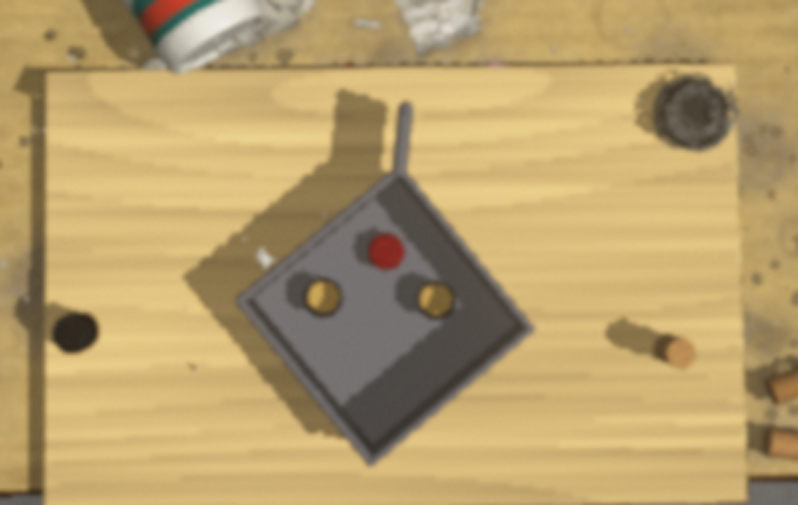

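The stray is the tall black cap at top (198,274), the only cap alone on the board. The red cap in the tote (315,244) is cap_a. The bigger red one at (350,110), off the board, is a look-alike. The cork is at (423,281) and the wool pad at (430,192). The tote's tab tip is near (322,190) and its near corner near (310,324).

```bash
cat > fit.py <<'E'
from h import *
from scipy.optimize import minimize
S=.160/2**.5
def rend(p,q,sc=4):
    x,y,th=q;c,s=np.cos(th),np.sin(th);W=lambda P:np.array([proj(p,(x+c*a-s*b,y+s*a+c*b,.024+z)) for a,b,z in P])
    box=[(S*i,S*j,z) for i,j in((1,0),(-1,0),(0,1),(0,-1)) for z in(0,.055)]
    tab=[(a,b,z) for a in(.105,.162) for b in(-.006,.006) for z in(.02,.06)]
    m=np.zeros((400*sc,640*sc),np.uint8)
    for P in(box,tab): cv2.fillConvexPoly(m,cv2.convexHull(np.round(W(P)*sc+sc/2-.5).astype(np.int32)),1)
    return cv2.resize(m.astype(np.float32),(640,400),interpolation=cv2.INTER_AREA)
def fit(views,q0):
    M=[(p,silhouettes("tote_tab",p)[0]["region"].astype(float)) for p in views]
    f=lambda q:sum(np.abs(rend(p,q)-m).sum()/m.sum() for p,m in M)
    r=minimize(f,q0,method="Nelder-Mead",options=dict(initial_simplex=np.array(q0)+np.array([[0,0,0],[.015,0,0],[0,.015,0],[0,0,.15]]),xatol=2e-4))
    return r.x,r.fun
E
python3 - <<'E'
from fit import *
a,b=camera("top"),camera("scene")
for v in ([a],[b],[a,b]):
    q,e=fit(v,[.5,.01,-.05]);print(q.round(4),np.degrees(q[2]).round(1),round(e,3))
    print("tab",(q[:2]+.139*np.array([np.cos(q[2]),np.sin(q[2])])).round(4))
# tab top line & near corner from crop pixels
f=lambda u,v,z:atz(a,(170+u/2.66,150+v/2.66),z)[:2].round(4)
print(f(405,105,.084),f(401,172,.082),f(372,463,.079))
E
```

```text
[ 0.5014  0.0086 -0.113 ] -6.5 0.151
tab [ 0.6396 -0.0071]
[ 0.4998  0.011  -0.1181] -6.8 0.125
tab [ 0.6378 -0.0054]
[ 0.4997  0.0102 -0.1198] -6.9 0.281
tab [ 0.6377 -0.0064]
[ 0.6625 -0.0106] [ 0.6106 -0.0069] [0.3879 0.0182]
```

Request:
drive_tool:
  increments:
    - [[30,-20,0],[0,0,2.5],1]
    - [[30,-20,0],[0,0,2.5],1]
    - [[30,-20,0],[0,0,2.5],1]
    - [[30,-20,0],[0,0,2.5],1]
    - [[30,-20,0],[0,0,2.5],1]
    - [[30,-20,0],[0,0,2.5],1]
    - [[30,-20,0],[0,0,2.5],1]
    - [[20,-20,0],[0,0,2.5],1]

```text
clock: 2.07
eef_pos: [0.4385, 0.2943, 0.2499]
tool_rot: [0.037, 0.999, 0.0, 0.001]
ft_force: [0.4, 0.1, 0.2]
grip_width: 0.0852
grasp_force: 0.0
```

```bash
python3 - <<'E'
from h import *
p=camera("wrist");save("w1.png",p["image"])
s=get_obs();print(s["clock"],s["eef_pos"],s["tool_rot"])
for r in silhouettes("stray_cap",p):
    c=np.argwhere(r["region"]).mean(0)[::-1];print(r["conf"],r["bbox"],c,atz(p,c,.039))
E
```

```text
2.1167 [0.44109242 0.29096579 0.24976809] [ 0.03898297  0.99923768 -0.00131719  0.00162968]
0.89 [281.0, 199.7, 306.0, 232.8] [295.30994152 212.95467836] [0.48847077 0.25620849 0.039     ]
```

Request:
drive_tool:
  increments:
    - [[24,-18,0],[0,0,0],1]
    - [[23,-17,0],[0,0,0],1]
    - [[0,0,-30],[0,0,0],1]
    - [[0,0,-40],[0,0,0],1]
    - [[0,0,-40],[0,0,0],1]
    - [[0,0,-10],[0,0,0],1]
    - [[0,0,0],[0,0,0],1]
    - [[0,0,0],[0,0,0],1]

```text
clock: 2.83
eef_pos: [0.483, 0.2612, 0.1308]
tool_rot: [0.038, 0.999, 0.0, -0.0]
ft_force: [0.4, 0.5, 0.6]
grip_width: 0.0856
grasp_force: 0.0
```

```bash
python3 - <<'E'
from h import *
p=camera("wrist");save("w2.png",p["image"])
s=get_obs();print(s["clock"],s["eef_pos"],s["tool_rot"])
for r in silhouettes("stray_cap",p):
    c=np.argwhere(r["region"]).mean(0)[::-1];print(r["conf"],r["bbox"],c,atz(p,c,.039))
E
```

```text
2.8833 [0.48414676 0.26172861 0.13218347] [3.75602373e-02 9.99293006e-01 8.69920927e-04 1.39970839e-03]
0.84 [293.2, 193.7, 337.0, 240.4] [316.96785714 214.85952381] [0.48882952 0.25599391 0.039     ]
```

View pics/w2.png

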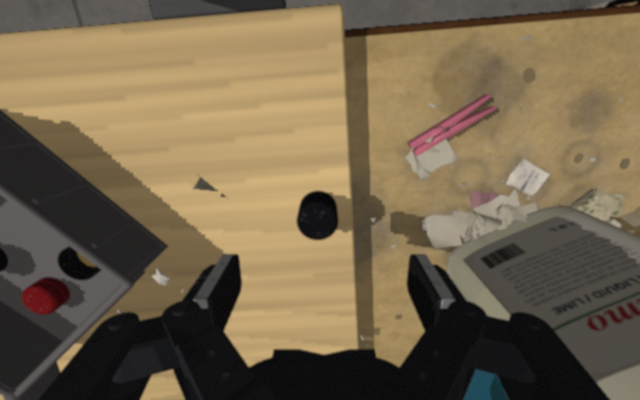

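The wrist view shows the stray cap at (317,215), centred between the open fingers with nothing near them. I'll descend.

Request:
drive_tool:
  increments:
    - [[5,-5,-15],[0,0,0],0.8]
    - [[0,0,-25],[0,0,0],0.8]
    - [[0,0,-25],[0,0,0],0.8]
    - [[0,0,-12],[0,0,0],0.8]
    - [[0,0,-4],[0,0,0],0.8]
    - [[0,0,0],[0,0,0],0.8]
    - [[0,0,0],[0,0,0],0.3]
    - [[0,0,0],[0,0,0],0]

```text
clock: 3.6
eef_pos: [0.4897, 0.2565, 0.0512]
tool_rot: [0.038, 0.999, 0.001, 0.002]
ft_force: [-0.6, -0.0, 0.9]
grip_width: 0.045
grasp_force: 0.0
```

Request:
drive_tool:
  increments:
    - [[0,0,0],[0,0,0],0]
    - [[0,0,0],[0,0,0],0]
    - [[0,0,0],[0,0,0],0]
    - [[0,0,0],[0,0,0],0]

```text
clock: 3.93
eef_pos: [0.4895, 0.2564, 0.051]
tool_rot: [0.038, 0.999, 0.001, 0.002]
ft_force: [-1.1, 0.7, 6.6]
grip_width: 0.0295
grasp_force: 59.4
```

Request:
drive_tool:
  increments:
    - [[0,0,40],[0,0,0],0]
    - [[0,0,40],[0,0,0],0]
    - [[0,-25,20],[0,0,0],0]
    - [[-5,-36,0],[0,0,0],0]
    - [[-10,-36,0],[0,0,0],0]
    - [[-10,-36,0],[0,0,0],0]
    - [[-10,-36,0],[0,0,0],0]
    - [[0,-36,0],[0,0,0],0]

```text
clock: 4.6
eef_pos: [0.4509, 0.0491, 0.1494]
tool_rot: [0.037, 0.999, -0.0, -0.0]
ft_force: [1.0, -1.2, -0.1]
grip_width: 0.0292
grasp_force: 59.4
```

Request:
drive_tool:
  increments:
    - [[0,-30,0],[0,0,0],0]
    - [[0,-6,0],[0,0,0],0]
    - [[0,0,-25],[0,0,0],0]
    - [[0,0,0],[0,0,0],0]
    - [[0,0,0],[0,0,0],0]

```text
clock: 5.02
eef_pos: [0.4519, 0.0147, 0.1235]
tool_rot: [0.038, 0.999, 0.0, -0.002]
ft_force: [0.9, -0.0, -0.2]
grip_width: 0.0293
grasp_force: 59.4
```

```bash
python3 - <<'E'
from fit import *
s=get_obs();print(s["clock"],s["eef_pos"],s["tool_rot"],s["grip_width"])
a,b=camera("top"),camera("scene")
for p in (a,b):
  for r in silhouettes("cap_a",p):
    c=np.argwhere(r["region"]).mean(0)[::-1];print(r["conf"],c,atz(p,c,.04))
im=np.hstack([cv2.resize(camera("wrist")["image"],(560,350)),cv2.resize(b["image"][150:290,190:350],(240,210))[:,:] if 0 else np.zeros((350,0,3),np.uint8)]);save("w3.png",im)
E
```

```text
5.0167 [0.45188582 0.01474442 0.1234793 ] [ 3.78750664e-02  9.99281348e-01  3.57679869e-05 -1.50541241e-03] 0.02930796328258449
0.74 [350.88059701 110.1119403 ] [ 0.83990725 -0.07644095  0.04      ]
0.67 [313.96212121 243.76515152] [0.55016608 0.00763966 0.04      ]
0.64 [333.37804878 262.11585366] [ 0.51049071 -0.03338628  0.04      ]
0.52 [290.38888889 261.14583333] [0.51390482 0.05835776 0.04      ]
0.68 [257.90666667 215.6       ] [0.5109309  0.05708582 0.04      ]
0.51 [275.53631285 242.12290503] [ 0.50718243 -0.0310824   0.04      ]
```

View pics/w3.png

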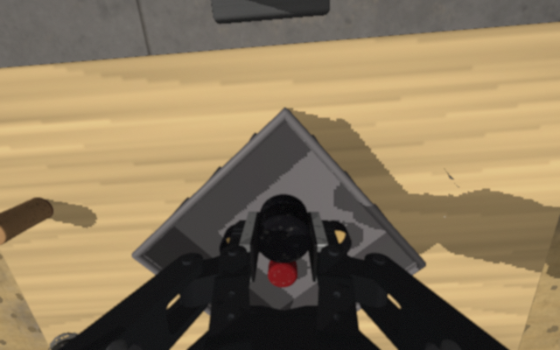

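The cap is held, at (285,215) in the wrist view, and centred over the near half of the tote. The near corner is at (286,108) and the three caps stay clear.

Request:
drive_tool:
  increments:
    - [[0,0,-25],[0,0,0],0]
    - [[0,0,-25],[0,0,0],0]
    - [[0,0,-11],[0,0,0],0]
    - [[0,0,-4],[0,0,0],0]
    - [[0,0,0],[0,0,0],0]
    - [[0,0,0],[0,0,0],0]

```text
clock: 5.77
eef_pos: [0.4538, 0.0148, 0.0597]
tool_rot: [0.038, 0.999, 0.0, 0.001]
ft_force: [-0.1, 0.9, 0.3]
grip_width: 0.0295
grasp_force: 59.4
```

Request:
drive_tool:
  increments:
    - [[0,0,0],[0,0,0],0.6]
    - [[0,0,0],[0,0,0],0.6]
    - [[0,0,0],[0,0,0],0.6]
    - [[0,0,10],[0,0,0],0.6]
    - [[0,0,30],[0,0,0],0.6]
    - [[0,0,40],[0,0,0],0.6]
    - [[0,0,30],[0,0,0],0.6]
    - [[0,0,0],[0,0,0],0.6]

```text
clock: 6.43
eef_pos: [0.4575, 0.0147, 0.1758]
tool_rot: [0.038, 0.999, 0.0, 0.007]
ft_force: [1.4, -0.4, -0.4]
grip_width: 0.0514
grasp_force: 0.0
```

Request:
drive_tool:
  increments:
    - [[25,-2,0],[0,0,-2.5],0.6]
    - [[38,-4,0],[0,0,0],0.6]
    - [[38,-5,0],[0,0,0],0.6]
    - [[38,-5,0],[0,0,0],0.6]
    - [[20,-3,0],[0,0,0],0.6]
    - [[0,0,0],[0,0,0],0.6]
    - [[0,0,0],[0,0,0],0.6]

```text
clock: 7.02
eef_pos: [0.6124, -0.0047, 0.168]
tool_rot: [0.06, 0.998, -0.0, -0.001]
ft_force: [-0.5, 0.1, 0.0]
grip_width: 0.0513
grasp_force: 0.0
```

```bash
python3 - <<'E'
from fit import *
s=get_obs();print(s["clock"],s["eef_pos"],s["tool_rot"],s["grip_width"])
p=camera("wrist");save("w4.png",p["image"])
for n in("top","scene"):
  b=camera(n)
  for r in silhouettes("stray_cap",b):
    c=np.argwhere(r["region"]).mean(0)[::-1];print(n,r["conf"],c,atz(b,c,.04))
E
```

```text
7.0167 [ 0.61243237 -0.00466684  0.16799054] [ 5.98662682e-02  9.98206218e-01 -7.93238645e-06 -6.13111319e-04] 0.05126941582564832
scene 0.76 [243.38604651 239.77209302] [0.45046453 0.01554526 0.04      ]
```

View pics/w4.png

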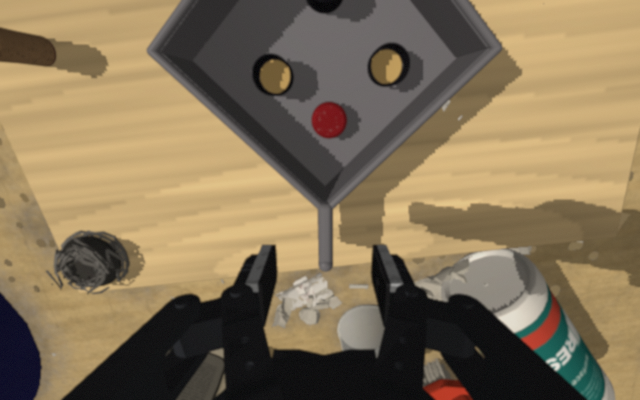

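All four caps are in the tote; the stray's lower edge shows at (325,3). The tab runs from (327,207) to (325,268), in line with the fingers.

```bash
python3 - <<'E'
from fit import *
p=camera("wrist");s=get_obs()
print(s["eef_pos"]);A=atz(p,(327,207),.082);B=atz(p,(325,266),.084);print(A,B,np.degrees(np.arctan2(*(B-A)[1::-1])))
a,b=camera("top"),camera("scene")
for v in([b],[p]):
    q,e=fit(v,[.5,.01,-.115]);print(q,e,q[:2]+.139*np.array([np.cos(q[2]),np.sin(q[2])]))
# tab tip height by triangulation from first top view pixel and wrist now
print("tab tip",tri([(p,(325,266)),(a,(322.3,189.9))]), proj(b,B))
E
```

```text
[ 0.6112424  -0.00425898  0.16949453]
[ 0.60921262 -0.00084334  0.082     ] [ 0.65970428 -0.00839276  0.084     ] -8.503771054679646
[ 0.4997901   0.01078299 -0.13242727] 0.16593932817512738 [ 0.63757306 -0.00757065]
[ 0.50513877  0.00880507 -0.11648911] 0.14720344100790983 [ 0.64319674 -0.00735032]
tab tip [ 0.66211273 -0.00973272  0.0799946 ] [325.27479718 193.77192252]
```

Request:
drive_tool:
  increments:
    - [[26,-2,0],[0,0,0],0.6]
    - [[0,0,-30],[0,0,0],0.6]
    - [[0,0,-30],[0,0,0],0.6]
    - [[0,0,-10],[0,0,0],0.6]
    - [[0,0,0],[0,0,0],0.6]
    - [[0,0,0],[0,0,0],0.6]

```text
clock: 8.02
eef_pos: [0.6376, -0.0064, 0.0989]
tool_rot: [0.06, 0.998, -0.0, -0.001]
ft_force: [0.7, 0.4, 0.8]
grip_width: 0.0511
grasp_force: 0.0
```

```bash
python3 - <<'E'
from fit import *
p=camera("wrist");save("w5.png",p["image"])
s=get_obs();print(s["clock"],s["eef_pos"],s["tool_rot"],s["ft_force"])
E
```

```text
8.0667 [ 0.63868174 -0.00643047  0.10033486] [5.96296783e-02 9.98220265e-01 4.35983029e-05 7.75439829e-04] [0.19878418 0.90601176 0.66912435]
```

View pics/w5.png

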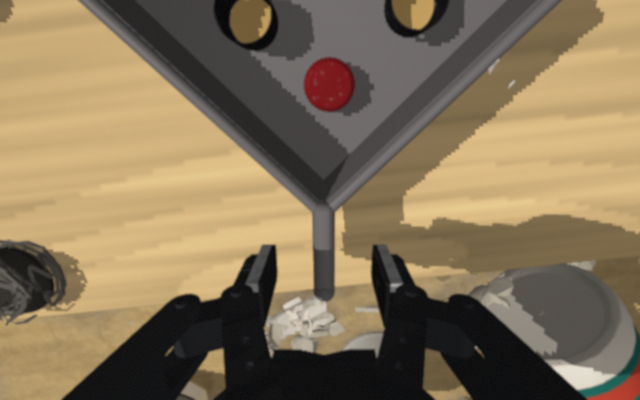

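The tab (324, 207–298) lies midway between the fingers. I'll go down 31 mm and close.

Request:
drive_tool:
  increments:
    - [[0,0,-20],[0,0,0],0.6]
    - [[0,0,-11],[0,0,0],0.6]
    - [[0,0,0],[0,0,0],0.6]
    - [[0,0,0],[0,0,0],0]
    - [[0,0,0],[0,0,0],0]
    - [[0,0,0],[0,0,0],0]
    - [[0,0,0],[0,0,0],0]
    - [[0,0,0],[0,0,0],0]

```text
clock: 8.73
eef_pos: [0.639, -0.0065, 0.0694]
tool_rot: [0.06, 0.998, -0.0, 0.001]
ft_force: [0.5, 0.4, 4.8]
grip_width: 0.0111
grasp_force: 59.1
```

```bash
python3 - <<'E'
import numpy as np
from h import get_obs
s=get_obs();print(s["clock"],s["eef_pos"],s["tool_rot"],s["ft_force"],s["grip_width"],s["grasp_force"])
r=np.hypot(.252,.045);a0=np.arctan2(.045,.252)
P=[r*np.array([np.cos(a0+t),np.sin(a0+t)]) for t in np.radians(np.arange(0,49,3))]
for i,d in enumerate(np.diff(P,axis=0)*1000): print(3*i+3,(d[0]*np.array([.993,-.119])).round(1),d[1].round(1))
E
```

```text
8.7333 [ 0.63898839 -0.00653593  0.06936678] [ 5.97063557e-02  9.98215229e-01 -4.52611833e-05  1.22675920e-03] [0.5497096  0.35751762 4.82582808] 0.011127842201848474 59.077842235565186
3 [-2.7  0.3] 13.1
6 [-3.4  0.4] 13.0
9 [-4.   0.5] 12.8
12 [-4.7  0.6] 12.5
15 [-5.3  0.6] 12.3
18 [-6.   0.7] 12.0
21 [-6.6  0.8] 11.7
24 [-7.2  0.9] 11.3
27 [-7.8  0.9] 10.9
30 [-8.3  1. ] 10.5
33 [-8.8  1.1] 10.0
36 [-9.3  1.1] 9.5
39 [-9.8  1.2] 9.0
42 [-10.3   1.2] 8.5
45 [-10.7   1.3] 7.9
48 [-11.1   1.3] 7.4
```

Request:
drive_tool:
  increments:
    - [[-2.5,0.3,14],[-0.36,-2.98,0],0]
    - [[-3.5,0.4,13],[-0.36,-2.98,0],0]
    - [[-4,0.5,13],[-0.36,-2.98,0],0]
    - [[-4.5,0.6,12.5],[-0.36,-2.98,0],0]
    - [[-5.5,0.6,12.5],[-0.36,-2.98,0],0]
    - [[-6,0.7,12],[-0.36,-2.98,0],0]
    - [[0,0,0],[0,0,0],0]
    - [[0,0,0],[0,0,0],0]

```text
clock: 9.4
eef_pos: [0.6111, -0.0032, 0.1453]
tool_rot: [0.059, 0.986, -0.009, 0.156]
ft_force: [0.6, 0.3, -3.0]
grip_width: 0.0111
grasp_force: 58.3
```

Request:
drive_tool:
  increments:
    - [[-6.5,0.8,11.5],[-0.36,-2.98,0],0]
    - [[-7,0.9,11.5],[-0.36,-2.98,0],0]
    - [[-8,0.9,11],[-0.36,-2.98,0],0]
    - [[-8.5,1,10.5],[-0.36,-2.98,0],0]
    - [[-9,1.1,10],[-0.36,-2.98,0],0]
    - [[-9.5,1.1,9.5],[-0.36,-2.98,0],0]
    - [[-10,1.2,9],[-0.36,-2.98,0],0]
    - [[-10,1.2,8.5],[-0.36,-2.98,0],0]

```text
clock: 10.07
eef_pos: [0.5434, 0.0048, 0.2261]
tool_rot: [0.056, 0.932, -0.022, 0.358]
ft_force: [-0.2, -0.2, -3.4]
grip_width: 0.0113
grasp_force: 58.5
```

Request:
drive_tool:
  increments:
    - [[-10.5,1.3,8],[-0.36,-2.98,0],0]
    - [[0,0,0],[0,0,0],0]
    - [[0,0,0],[0,0,0],0]
    - [[0,0,0],[0,0,0],0]
    - [[0,0,0],[0,0,0],0]
    - [[0,0,0],[0,0,0],0]
    - [[0,0,0],[0,0,0],0]
    - [[0,0,0],[0,0,0],0]

```text
clock: 10.73
eef_pos: [0.5335, 0.0061, 0.2343]
tool_rot: [0.055, 0.922, -0.023, 0.382]
ft_force: [-0.0, 0.8, -2.9]
grip_width: 0.0113
grasp_force: 58.6
```

```bash
python3 - <<'E'
from fit import *
s=get_obs();print(s["clock"],s["eef_pos"],s["tool_rot"],s["ft_force"])
b,p=camera("scene"),camera("wrist")
save("v6.png",np.vstack([cv2.resize(b["image"][130:310,170:410],(480,360),interpolation=cv2.INTER_CUBIC),cv2.resize(p["image"][:,:],(480,240))[:240]]))
E
```

```text
10.7333 [0.53346675 0.00605969 0.23425115] [ 0.05520496  0.92230012 -0.02325306  0.38180387] [-0.01838888  0.81939044 -2.89874583]
```

View pics/v6.png

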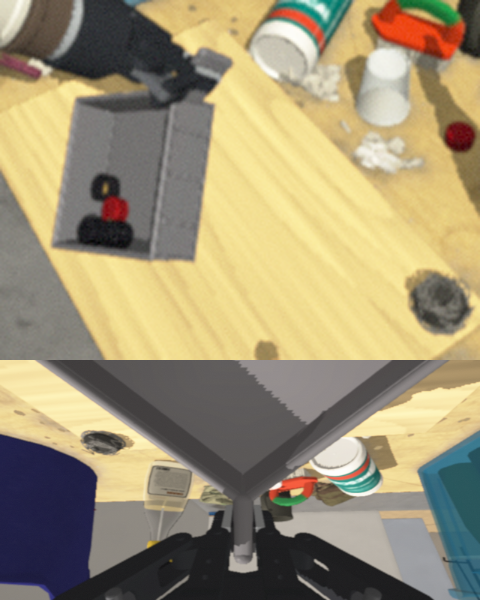

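The tote is held, tipped about 45°, and all caps have slid down in the scene crop, at roughly (105,187), (115,210) and a black pair around (105,232). I'll check their distances to the corner in the tote frame.

```bash
python3 - <<'E'
from fit import *
from scipy.spatial.transform import Rotation as R
s=get_obs();t=-np.radians(6.85)
R0=R.from_quat([.0597,.9982,0,0])
Rt=(R.from_quat(s["tool_rot"])*R0.inv()*R.from_euler("z",t)).as_matrix()
o=s["eef_pos"]-Rt@np.array([.139,0,.045])
print("tilt",np.arccos(Rt[2,2]),"low corner",o+Rt@[-.113,0,0])
b=camera("scene");a=camera("top")
print("corner px",proj(b,o+Rt@[-.107,0,.004]),"tab",proj(b,s["eef_pos"]))
for n,p in(("scene",b),("top",a)):
  seen=[]
  for q in("cap_a","stray_cap"):
    for r in silhouettes(q,p):
      c=np.argwhere(r["region"]).mean(0)[::-1]
      if any(np.hypot(*(c-e))<3 for e in seen):continue
      seen.append(c);C,d=ray(p,c);C=Rt.T@(C-o);d=Rt.T@d;X=C+d*(.018-C[2])/d[2]
      print(n,q,round(r["conf"],2),c.round(),X.round(3),"dist",np.linalg.norm((X-[-.107,0,.014])[:2]).round(3))
E
```

```text
tilt 0.7852933637199861 low corner [0.38787405 0.02345445 0.02431197]
corner px [217.91491009 252.5473286 ] tab [269.04373469 166.52239123]
scene cap_a 0.67 [221. 224.] [-0.052  0.034  0.018] dist 0.065
scene cap_a 0.66 [227. 247.] [-0.063 -0.025  0.018] dist 0.051
scene cap_a 0.59 [227. 235.] [-0.05   0.     0.018] dist 0.057
scene cap_a 0.46 [399. 198.] [ 0.281 -0.23   0.018] dist 0.451
scene stray_cap 0.44 [214. 246.] [-0.097  0.01   0.018] dist 0.014
top cap_a 0.69 [310. 294.] [-0.002  0.002  0.018] dist 0.105
top cap_a 0.41 [423. 281.] [ 0.07  -0.207  0.018] dist 0.273
```

```bash
python3 - <<'E'
from fit import *
from scipy.spatial.transform import Rotation as R
s=get_obs();t=-np.radians(6.85)
Rt=(R.from_quat(s["tool_rot"])*R.from_quat([.0597,.9982,0,0]).inv()*R.from_euler("z",t)).as_matrix()
o=s["eef_pos"]-Rt@np.array([.139,0,.045])
b=camera("scene");a=camera("top")
def red(p):
    h=cv2.cvtColor(p["image"],cv2.COLOR_RGB2HSV);m=((h[...,0]<6)|(h[...,0]>174))&(h[...,1]>150)&(h[...,2]>60)
    n,l,st,c=cv2.connectedComponentsWithStats(m.astype(np.uint8))
    return [(st[i,4],c[i].round(1)) for i in range(1,n) if st[i,4]>15 and 180<c[i][0]<420 and 190<c[i][1]<340]
print(red(a),red(b))
if red(a): 
    X=tri([(a,red(a)[0][1]),(b,red(b)[0][1])]);print(X,Rt.T@(X-o))
c=np.round(proj(a,o+Rt@[-.107,0,.004])).astype(int);print(c)
save("t7.png",cv2.resize(a["image"][230:350,240:400],(800,600),interpolation=cv2.INTER_CUBIC))
E
```

```text
[] [(np.int32(151), array([399.5, 197.9])), (np.int32(135), array([226.9, 234.4]))]
[307 319]
```

View pics/t7.png

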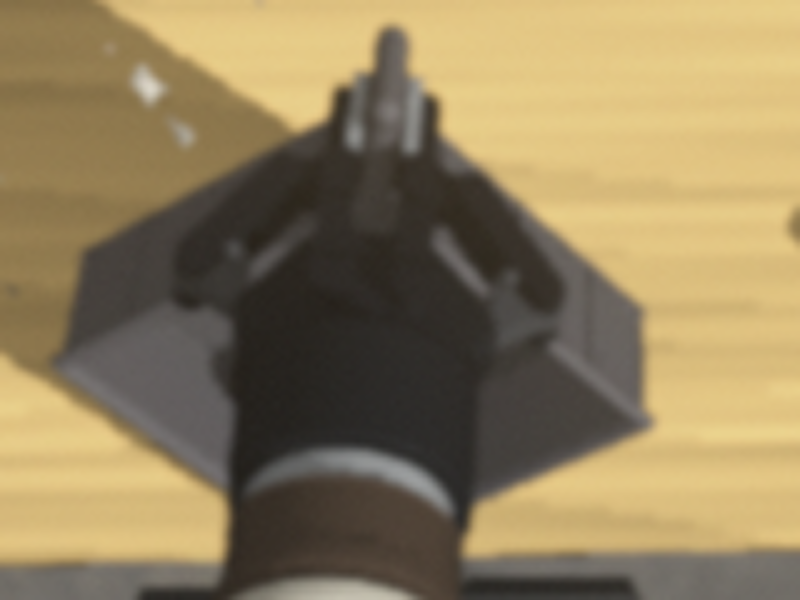

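The top detection at (310,294) was the arm itself, which hides the tote from above. The scene view puts all four caps within about 65 mm of the corner, lying on the tote floor. Tilt is 0.785 rad, the tab is 0.234 m up, and the grip is firm, so I'll hand it in.

```bash
python3 -c "
from workcell import *
print(job_done())"
```

```text
the job is handed in; nothing more can be done
None
```

The job is handed in, with no verdict returned: the stray cap was put in the tote and let go, and the tote is held by its tab, tipped about 45°. By the scene camera alone (the arm blocked the top view), all four caps are inside and within about 65 mm of the far corner.

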